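# Reject the pressing weight that rocks

## Task

One of the two metal pressing weights on the freezing shelf has a bulged base: find it by pressing down on the rims. See the bad one itself rock over under a press on its rim, and let it go so that it settles level on the shelf. Then pick it up by its knob and set it down upright, without dropping it, near the middle of the white reject tray, leaving the steady weight standing where it is.

Things in the scene. Friction and masses are not known exactly. Their poses are not given: they have to be found in the camera images.
- weight_a: One of two weights alike from above; which is the bad one is for you to find out. Steel disc 90 mm across, flat top 14 mm above the origin; upright black round knob in its middle, 22 mm across, from 14 to 54 mm above the origin (collar at its foot: looks only). Origin: centre of the underside, z up. About 0.3 kg. The sound one has a flat base and does not move when its rim is pressed.
- weight_b: The other weight: sizes, origin and mass as weight_a. The bad one of the two stands level on a 22 mm wide flat spot, its edge 6 mm clear of the shelf. Pressed 36 mm from its middle, on any side, with over 3 N, it tips 10 degrees that way and the pressed spot sinks about 4 mm, until the edge meets the shelf; let go, it falls back level.
- shelf_plate: Freezing shelf on which both weights stand: bare fixed aluminium plate, 300 mm (x) by 520 mm (y), 6 mm thick. Origin: centre of its underside on the bench; its top is 6 mm above that.
- tray: White plastic reject tray, open on top, fixed to the bench: 170 x 170 mm outside, 25 mm high, walls and floor 5 mm thick. Origin: centre of its underside on the bench, x and y along its sides, z up; the inner floor is 5 mm above the origin.
Things that resemble listed ones, but are neither listed nor needed, are in the scene too. Of the things that look like the tray, take the one that is farthest to the robot's left at the start. Leave any blue look-alike of the weight_b alone.

How it is judged:
By the outcome, as a careful person would: the job done as asked, in the order asked, and still so for the second after the job is handed in, with the robot touching nothing.
It also fails if it takes over 51 s, if anything falls off the work surface, if the arm or the gripper's body presses on something with over 40 N, if the wrist force passes 120 N, or if a joint passes its speed limit or range.

## Robot

A 7-joint arm with a two-finger parallel gripper is mounted at the origin on the work surface. World frame = base frame: x ahead of the robot, y to its left, z up, the work surface at z = 0. Lengths are in m, angles in rad, forces in N, time in s.
With the tool pointing down it reaches from about 0.425 to 0.975 m from the base axis. Payload 16.7 kg.
Tool frame: the origin (TCP) lies at the very end of the fingers, on their centre line; the grasp point (between the pads) lies 19 mm behind it (env.hold_point_z is the distance from the TCP to the grasp point, in m); z points along the fingers, y is the direction in which the jaws open and shut (so a half turn about z gives the same grasp; the last joint's range is limited). The gripper opens to 85 mm and grips with 20 to 120 N. Pads are 22 mm wide; open, the fingers measure 114 mm over their backs; the gripper's body (76 mm by 85 mm) begins 54 mm behind the grasp point. The pads swing forward as they close: fully open they stand 13 mm farther back than shut.
Start: joints at [-1.381, 0.426, 0.074, 1.606, -0.034, 1.111, -0.067], TCP at [0.225, 0.636, 0.231] pointing down, gripper open.
Joint ranges: [-2.85, 2.85], [-0.5, 2.14], [-1.23, 1.37], [0.21, 2.46], [-1.02, 4.16], [0.16, 2.05], [-2.73, 2.73]. Speed limits (rad/s): [1.89, 1.89, 2.39, 2.39, 3.01, 3.01, 3.01].

## Interface

Orientations are given as a rotation vector (axis times angle).
In Python, from plant import env gives the robot as it stands.
- The arm moves only by the tool jog_arm, never from a script. Its arguments are lists of equal length, an entry for each row: "delta_rot": the turn, a rotation vector about the tool's x, y, z each as a share of 2 pi rad, from -1 to 1, a list of three; "slide": the shift along the tool's x, y, z each as a share of 0.75 m, from -1 to 1, a list of three; "grip": the opening in per cent of the stroke, from 0 (shut) to 100 (fully open). A call has 1 to 20 rows; each row is the pose to reach, as a shift and turn from the pose commanded when the call began, along the tool's axes at that moment, turning the shorter way round; what a row does not reach only later rows make up. A row lasts 1/8 s, in which the tool goes at most 62.5 mm and 10.7 degrees, less where a joint would pass 70% of its speed; a pose out of reach is approached as far as the arm can. A call with a number of a shift or a turn outside -1 to 1 is refused whole. A call with a gripper value outside its range is refused whole. The fingers move at their own pace and stop on an object; "newtons" is the grip in N (left out, the last holds). Time passes only in rows, so rows that repeat a pose let the fingers close. It gives the time, the measured TCP pose, the force and the opening at its end, in the units of the state.
- env.observe(): the state, without advancing time (a new reading comes with each control period).
- env.read_camera(name): name is "side" or "top"; returns a dict with "frame" (384x512x3 uint8, blue, green, red), "range_z" (384x512 float32, m along the optical axis (not along the pixel's ray), 0 where there is no reading), "K" (3x3 intrinsics, pixels), "k1" (the pictures are not rectified: a ray, as slopes to the right and down, at radius r is drawn at 1 + k1 r^2 times it, then the intrinsics apply), "R" (3x3) and "t" (3): a world point X has camera coordinates R X + t. Camera axes: x right, y down, z forward; pixel columns grow to the right and rows downward; lengths in m; the calibration is good to about 2 mm. A picture is of the moment at which its call begins.
- env.finish_job(): hands the job in, once; it reports no verdict.
The state is a dict: "t": time; "joint_pos": joint angles; "qd": joint speeds; "joint_torque": joint torques, N m; "tcp_pos": TCP position; "eef_rot": TCP orientation; "ft_force": force on the tool from outside, world axes, zero at the start; "ft_torque": the same for the moment, N m; "opening": finger opening in m.
Only numpy, scipy, OpenCV 4.12 (cv2) and the standard library are available. Lean on these libraries where they do the work, as an engineer would, in place of code of your own. Each camera call takes 0.05 s, during which the arm holds its last target.

## Working session

There is one attempt and no reset: what is moved stays moved. The work goes in short steps, Python scripts to look and compute and a tool call to move; the robot and the scene stay as the last step left them, time stands still between calls to the robot, and variables do not carry over. Pictures are saved under pics/ and viewed, and the job is handed in when it is done.

Besides the shell and the picture viewer there is one more tool, called after "Request:" as name(argument=value, ...), one argument or row to a line, values as JSON. jog_arm: Moves the arm, as the interface text tells. Its arguments: {"type":"object","properties":{"delta_rot":{"type":"array"},"slide":{"type":"array"},"grip":{"type":"array"},"newtons":{"type":"number"}},"required":["delta_rot","slide","grip"]}

```bash
ls; mkdir -p pics; python3 - <<'E'
from plant import env
import cv2
s=env.observe()
for k in s: print(k,s[k])
for n in("top","side"):
    c=env.read_camera(n); cv2.imwrite(f"pics/{n}0.png",c["frame"]); print(n,c["K"],c["k1"],c["R"],c["t"])
print(env.hold_point_z)
E
```

```text
pics
t 0.0
joint_pos [-1.38050825  0.42669492  0.07383312  1.60661431 -0.03407217  1.11083163
 -0.06708489]
qd [ 1.83009277e-04  8.71069724e-04  2.32460550e-04 -7.56122576e-04
 -1.22353979e-03 -1.15053647e-03 -1.80242800e-05]
joint_torque [ 1.05002578e-03 -9.49839020e+01  3.76234218e+00 -4.63505709e+01
  1.94631022e-02  1.03567616e-02 -2.59332199e-05]
tcp_pos [0.22485433 0.63600144 0.2306316 ]
eef_rot [-5.31137174e-01 -3.09625737e+00  2.01856222e-03]
ft_force [-0.32722218  0.18240669  0.07546137]
ft_torque [ 0.02696678 -0.05519353  0.02797782]
opening 0.08516032242701989
top [[365.73292324   0.         256.25748744]
 [  0.         365.73292324 197.30900966]
 [  0.           0.           1.        ]] -0.05847848762193887 [[-1.05668621e-04 -9.99999381e-01  1.10747161e-03]
 [-9.90021784e-01 -5.14444810e-05 -1.40914389e-01]
 [ 1.40914359e-01 -1.11131125e-03 -9.90021166e-01]] [0.04576787 0.48825922 0.89492817]
side [[376.54111435   0.         248.18986536]
 [  0.         376.54111435 197.1336448 ]
 [  0.           0.           1.        ]] -0.08899625332577708 [[-0.99932192 -0.03216745  0.01791508]
 [-0.03519713  0.69172705 -0.7213008 ]
 [ 0.01081006 -0.72144226 -0.69239021]] [0.4803248  0.00856166 1.0622567 ]
0.0187
```

View pics/top0.png

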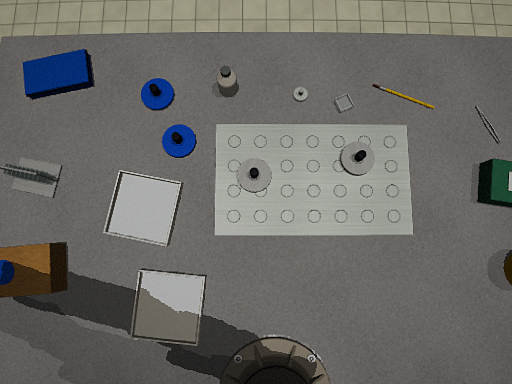

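View pics/side0.png

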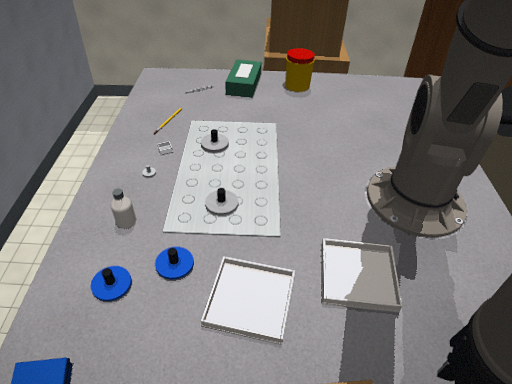

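The top view shows the grey weights at about (254,174) and (358,158), with blue look-alikes at (157,94) and (179,141). There are two white trays, at about (143,207) and (170,305). The side view agrees. Next I'll measure them.

```bash
cat > h.py <<'E'
import numpy as np, cv2
from plant import env
def ray(c,u,v):
    d=np.array([[[u,v]]],float)
    p=cv2.undistortPoints(d,c["K"],np.array([c["k1"],0,0,0,0.]))[0,0]
    # same model: x_d = x(1+k1 r^2)
    R,t=np.array(c["R"]),np.array(c["t"])
    return -R.T@t, R.T@np.array([p[0],p[1],1.])
def onz(c,u,v,z):
    o,d=ray(c,u,v); return o+d*(z-o[2])/d[2]
def cloud(c):
    h,w=c["range_z"].shape
    uv=np.stack(np.meshgrid(np.arange(w),np.arange(h)),-1).reshape(-1,1,2).astype(float)
    p=cv2.undistortPoints(uv,c["K"],np.array([c["k1"],0,0,0,0.])).reshape(-1,2)
    z=c["range_z"].reshape(-1,1)
    X=np.hstack([p*z,z]); R,t=np.array(c["R"]),np.array(c["t"])
    return ((X-t)@R).reshape(h,w,3)
E
python3 - <<'E'
from h import *
for n,ws,tr in(("top",[(254,174),(358,158)],[(143,207),(170,305)]),("side",[(221,202),(214,142)],[(249,298),(360,275)])):
    c=env.read_camera(n); P=cloud(c); f=c["frame"].astype(int)
    ok=c["range_z"]>0
    for (u,v) in ws:
        yy,xx=np.mgrid[:384,:512]; near=(np.hypot(xx-u,yy-v)<25)
        # disc top by depth
        kn=near&(f.max(2)<60)
        print(n,"knob px",kn.sum(), "z",np.percentile(P[kn][:,2],[50,90]).round(3))
        kt=near&ok&(P[...,2]>0.052)&(P[...,2]<.075)
        print("  knobtop",kt.sum(),P[kt].mean(0).round(4), np.ptp(P[kt],axis=0).round(3))
        d=near&ok&(P[...,2]>0.0145)&(P[...,2]<.028)
        m=d.astype(np.uint8)
        nn,lab,st,ce=cv2.connectedComponentsWithStats(m)
        i=1+np.argmax(st[1:,4]); q=P[lab==i]
        (cx,cy),r=cv2.minEnclosingCircle(q[:,:2].astype(np.float32))
        print("  disc",len(q),round(cx,4),round(cy,4),round(r,4),"z",np.median(q[:,2]).round(4))
        # colour knob ellipse
    for (u,v) in tr:
        print("  tray approx",onz(c,u,v,.005).round(3), "depth",P[v,u].round(3))
        yy,xx=np.mgrid[:384,:512]
        m=((np.hypot(xx-u,yy-v)<75)&ok&(P[...,2]>0.016)&(P[...,2]<.035)).astype(np.uint8)
        nn,lab,st,ce=cv2.connectedComponentsWithStats(m)
        for i in range(1,nn):
            if st[i,4]>60:
                q=P[lab==i][:,:2].astype(np.float32); r=cv2.minAreaRect(q); print("   rim",st[i,4],np.round(r[0],4),np.round(r[1],3),round(r[2],1))
    sh=ok&(P[...,2]>0.002)&(P[...,2]<.012)&(f.min(2)>140)
    
E
```

```text
top knob px 79 z [0.059 0.061]
  knobtop 60 [0.5497 0.0516 0.0591] [0.019 0.02  0.01 ]
  disc 843 0.5503 0.0515 0.0449 z 0.0197
top knob px 131 z [0.049 0.061]
  knobtop 63 [ 0.5957 -0.22    0.0587] [0.02  0.02  0.009]
  disc 819 0.5961 -0.2215 0.0464 z 0.0196
  tray approx [0.467 0.343 0.005] depth [0.466 0.342 0.009]
   rim 630 [0.4641 0.3398] [0.171 0.171] 78.2
   rim 121 [0.2879 0.2943] [0.102 0.03 ] 84.7
  tray approx [0.216 0.265 0.005] depth [0.216 0.265 0.004]
   rim 106 [0.3759 0.3064] [0.036 0.092] 13.9
   rim 697 [0.2143 0.2677] [0.171 0.172] 84.6
side knob px 97 z [0.05  0.061]
  knobtop 54 [0.551  0.0541 0.0584] [0.021 0.022 0.01 ]
  disc 553 0.5528 0.0524 0.0468 z 0.0199
side knob px 81 z [0.043 0.061]
  knobtop 33 [ 0.5967 -0.2185  0.0592] [0.019 0.021 0.01 ]
  disc 344 0.5982 -0.2227 0.0485 z 0.0201
  tray approx [0.468 0.337 0.005] depth [0.468 0.337 0.005]
   rim 992 [0.4663 0.3383] [0.173 0.17 ] 78.7
  tray approx [0.211 0.266 0.005] depth [0.211 0.267 0.005]
   rim 915 [0.2159 0.2657] [0.174 0.172] 84.6
   rim 88 [0.3764 0.3074] [0.018 0.079] 1.7
```

```bash
cat >> h.py <<'E'
from scipy.spatial.transform import Rotation as Ro
def sl(*pts):
    s=env.observe(); R=Ro.from_rotvec(s["eef_rot"]).as_matrix()
    print("t",round(s["t"],2),"tcp",np.round(s["tcp_pos"],4),"F",np.round(s["ft_force"],2),"\n",R.round(3))
    for p in pts: print(p,"slide",np.round(R.T@(np.array(p)-s["tcp_pos"])/.75,4))
E
python3 -c "
from h import *
sl((.589,.039,.15),(.589,.039,.03))"
```

```text
t 0.2 tcp [0.2249 0.6361 0.2309] F [ 0.03  0.58 -0.34] 
 [[-0.943  0.333 -0.   ]
 [ 0.333  0.943 -0.001]
 [-0.    -0.001 -1.   ]]
(0.589, 0.039, 0.15) slide [-0.7231 -0.5888  0.1084]
(0.589, 0.039, 0.03) slide [-0.723  -0.5886  0.2684]
```

Request:
jog_arm(
  delta_rot=[
    [0,0,0],
    [0,0,0],
    [0,0,0],
    [0,0,0],
    [0,0,0],
    [0,0,0],
    [0,0,0],
    [0,0,0],
    [0,0,0],
    [0,0,0],
    [0,0,0],
    [0,0,0],
    [0,0,0],
    [0,0,0],
    [0,0,0],
    [0,0,0],
  ],
  slide=[
    [-0.723,-0.5888,0.108],
    [-0.723,-0.5888,0.108],
    [-0.723,-0.5888,0.108],
    [-0.723,-0.5888,0.108],
    [-0.723,-0.5888,0.108],
    [-0.723,-0.5888,0.108],
    [-0.723,-0.5888,0.108],
    [-0.723,-0.5888,0.108],
    [-0.723,-0.5888,0.108],
    [-0.723,-0.5888,0.108],
    [-0.723,-0.5888,0.108],
    [-0.723,-0.5888,0.108],
    [-0.723,-0.5888,0.108],
    [-0.723,-0.5888,0.108],
    [-0.723,-0.5888,0.108],
    [-0.723,-0.5888,0.108],
  ],
  grip=[0,0,0,0,0,0,0,0,0,0,0,0,0,0,0,0],
)

```text
t: 2.2
tcp_pos: [0.5888, 0.0403, 0.1505]
eef_rot: [0.529, 3.097, 0.001]
ft_force: [0.9, 0.1, 0.9]
opening: -0.0003
```

Arrived over the first rim. I'll descend to just above it and take a picture.

Request:
jog_arm(
  delta_rot=[
    [0,0,0],
    [0,0,0],
    [0,0,0],
    [0,0,0],
  ],
  slide=[
    [0,0,0.08],
    [0,0,0.15],
    [0,0,0.167],
    [0,0,0.167],
  ],
  grip=[0,0,0,0],
)

```text
t: 2.7
tcp_pos: [0.5891, 0.0393, 0.0255]
eef_rot: [-0.531, -3.096, 0.001]
ft_force: [0.0, -0.0, 1.1]
opening: 0.0
```

```bash
python3 - <<'E'
from h import *
sl((.589,.039,.021))
a=env.read_camera("side"); cv2.imwrite("pics/s1.png",cv2.resize(a["frame"][90:270,120:340],None,fx=3,fy=3))
a=env.read_camera("top"); cv2.imwrite("pics/t1.png",cv2.resize(a["frame"][90:270,170:430],None,fx=3,fy=3))
E
```

```text
t 2.7 tcp [0.5891 0.0393 0.0255] F [ 0.02 -0.05  1.09] 
 [[-0.943  0.333 -0.001]
 [ 0.333  0.943 -0.   ]
 [ 0.    -0.    -1.   ]]
(0.589, 0.039, 0.021) slide [ 0.0001 -0.0004  0.0059]
```

View pics/s1.png

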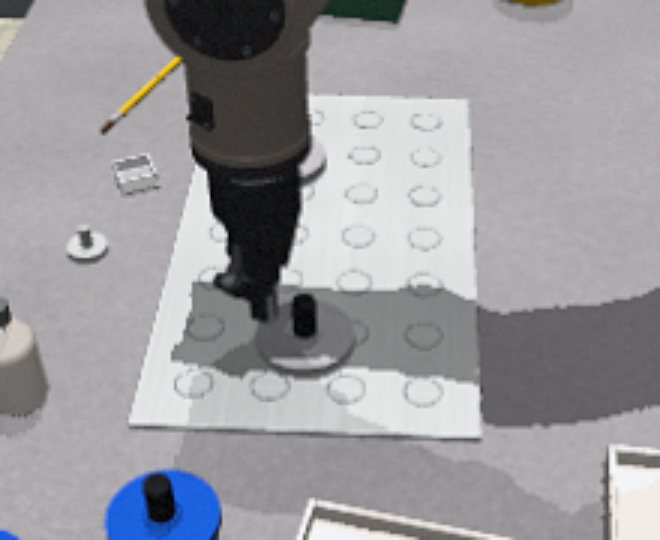

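View pics/t1.png

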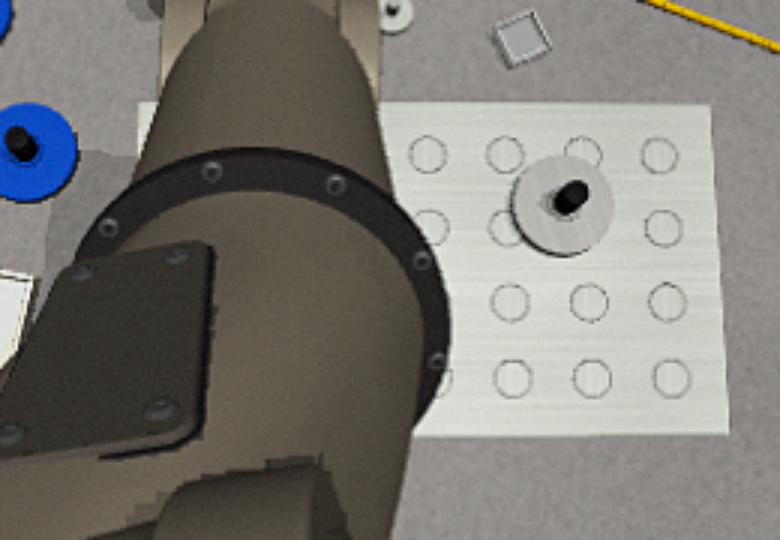

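In the side view the shut fingertips stand over the rim at about (265,315), clear of the knob at (303,315). The top view is blocked by the arm. I'll press in small steps.

Request:
jog_arm(
  delta_rot=[
    [0,0,0],
    [0,0,0],
    [0,0,0],
    [0,0,0],
  ],
  slide=[
    [0,0,0.005],
    [0,0,0.0075],
    [0,0,0.009],
    [0,0,0.009],
  ],
  grip=[0,0,0,0],
)

```text
t: 3.3
tcp_pos: [0.5897, 0.0392, 0.0187]
eef_rot: [0.531, 3.095, 0.0]
ft_force: [3.4, -0.3, 3.3]
opening: -0.0001
```

Request:
jog_arm(
  delta_rot=[
    [0,0,0],
    [0,0,0],
    [0,0,0],
  ],
  slide=[
    [0,0,0.0015],
    [0,0,0.0027],
    [0,0,0.0027],
  ],
  grip=[0,0,0],
)

```text
t: 3.68
tcp_pos: [0.5897, 0.0391, 0.0165]
eef_rot: [0.531, 3.095, 0.0]
ft_force: [5.5, -1.6, 5.7]
opening: -0.0
```

```bash
python3 - <<'E'
from h import *
sl((.589,.039,.021))
a=env.read_camera("side"); cv2.imwrite("pics/s2.png",cv2.resize(a["frame"][90:270,120:340],None,fx=3,fy=3))
E
```

```text
t 3.67 tcp [0.5897 0.0391 0.0165] F [ 5.49 -1.63  5.68] 
 [[-0.943  0.333  0.001]
 [ 0.333  0.943 -0.   ]
 [-0.001  0.    -1.   ]]
(0.589, 0.039, 0.021) slide [ 0.0009 -0.0005 -0.0059]
```

View pics/s2.png

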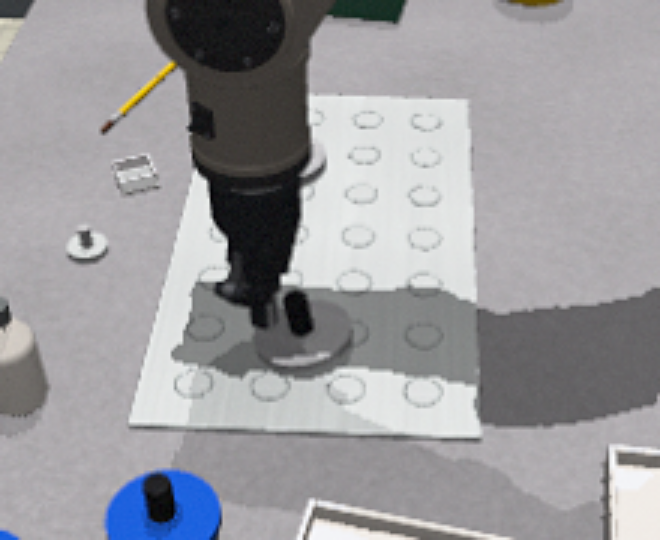

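```bash
python3 - <<'E'
from h import *
c=env.read_camera("side"); P=cloud(c); ok=c["range_z"]>0
f=c["frame"]
# disc-top points excluding knob & finger: fit plane
m=ok&(np.hypot(P[...,0]-.553,P[...,1]-.052)<.042)&(P[...,2]>.008)&(P[...,2]<.032)&(f.max(2)>70)
q=P[m]
for _ in range(4):
    A=np.c_[q[:,:2]-q[:,:2].mean(0),np.ones(len(q))]; s=np.linalg.lstsq(A,q[:,2],rcond=None)[0]
    r=np.abs(A@s-q[:,2]); q=q[r<max(.001,2*np.median(r))]
print(len(q),s,"tilt",np.degrees(np.arctan(np.hypot(*s[:2]))),q.mean(0))
E
```

```text
240 [-0.14713448  0.04566172  0.02217062] tilt 8.757961175450657 [0.55083062 0.05770464 0.02211017]
```

Request:
jog_arm(
  delta_rot=[
    [0,0,0],
    [0,0,0],
    [0,0,0],
    [0,0,0],
  ],
  slide=[
    [0,0,0.001],
    [0,0,0.002],
    [0,0,0.002],
    [0,0,0.002],
  ],
  grip=[0,0,0,0],
)

```text
t: 4.28
tcp_pos: [0.5901, 0.0392, 0.016]
eef_rot: [0.531, 3.094, 0.001]
ft_force: [0.7, -2.7, 21.5]
opening: 0.0001
```

```bash
python3 - <<'E'
from h import *
c=env.read_camera("side"); P=cloud(c); ok=c["range_z"]>0
f=c["frame"]; cv2.imwrite("pics/s3.png",cv2.resize(f[150:230,180:260],None,fx=7,fy=7))
m=ok&(np.hypot(P[...,0]-.553,P[...,1]-.052)<.042)&(P[...,2]>.008)&(P[...,2]<.032)&(f.max(2)>70)
q=P[m]
for _ in range(4):
    A=np.c_[q[:,:2]-q[:,:2].mean(0),np.ones(len(q))]; s=np.linalg.lstsq(A,q[:,2],rcond=None)[0]
    r=np.abs(A@s-q[:,2]); q=q[r<max(.001,2*np.median(r))]
print(len(q),s,"tilt",np.degrees(np.arctan(np.hypot(*s[:2]))),q.mean(0))
E
```

```text
230 [-0.16293311  0.0402539   0.02279165] tilt 9.527272861945026 [0.5495304  0.05733173 0.02275674]
```

View pics/s3.png

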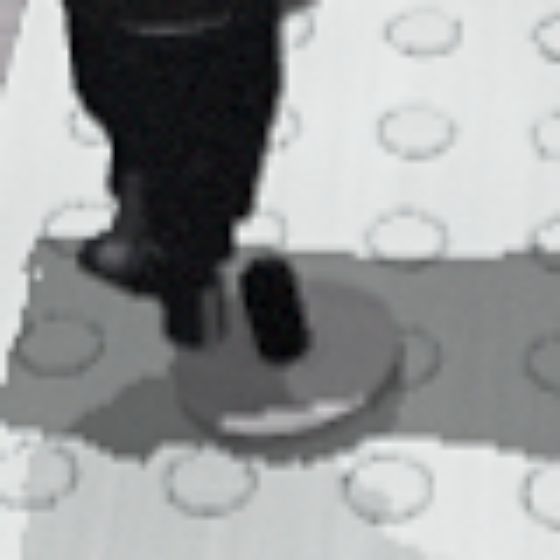

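The weight has rocked about 9.5° toward the fingers at (200,320), with the knob leaning toward them. Force rose sharply once the edge met the shelf, so this is the bad one. Now I'll release it gently.

Request:
jog_arm(
  delta_rot=[
    [0,0,0],
    [0,0,0],
    [0,0,0],
    [0,0,0],
    [0,0,0],
    [0,0,0],
    [0,0,0],
    [0,0,0],
    [0,0,0],
    [0,0,0],
  ],
  slide=[
    [0,0,-0.003],
    [0,0,-0.006],
    [0,0,-0.009],
    [0,0,-0.014],
    [0,0,-0.03],
    [0,0,-0.08],
    [0,0,-0.15],
    [0,0,-0.18],
    [0,0,-0.18],
    [0,0,-0.18],
  ],
  grip=[0,0,0,0,0,0,40,70,70,70],
)

```text
t: 5.58
tcp_pos: [0.5886, 0.0393, 0.1495]
eef_rot: [-0.531, -3.096, 0.0]
ft_force: [-0.1, -0.4, -1.0]
opening: 0.0598
```

```bash
python3 - <<'E'
from h import *
c=env.read_camera("side"); P=cloud(c); ok=c["range_z"]>0
f=c["frame"]; cv2.imwrite("pics/s4.png",cv2.resize(f[90:270,120:340],None,fx=3,fy=3))
m=ok&(np.hypot(P[...,0]-.553,P[...,1]-.052)<.042)&(P[...,2]>.008)&(P[...,2]<.032)&(f.max(2)>70)
q=P[m]
for _ in range(4):
    A=np.c_[q[:,:2]-q[:,:2].mean(0),np.ones(len(q))]; s=np.linalg.lstsq(A,q[:,2],rcond=None)[0]
    r=np.abs(A@s-q[:,2]); q=q[r<max(.001,2*np.median(r))]
print(len(q),s,"tilt",np.degrees(np.arctan(np.hypot(*s[:2]))),q.mean(0))
yy,xx=np.mgrid[:384,:512]
near=np.hypot(xx-221,yy-202)<25
kt=near&ok&(P[...,2]>0.052)&(P[...,2]<.075)&(f.max(2)<90)
print("knobtop",kt.sum(),P[kt].mean(0).round(4),np.ptp(P[kt],axis=0))
kb=near&ok&(P[...,2]>0.027)&(P[...,2]<.05)&(f.max(2)<90); print(P[kb].mean(0))
d=near&ok&(P[...,2]>0.0145)&(P[...,2]<.028)
n,lab,st,_=cv2.connectedComponentsWithStats(d.astype(np.uint8)); i=1+np.argmax(st[1:,4]); print(cv2.minEnclosingCircle(P[lab==i][:,:2].astype(np.float32)))
sl((.551,.053,.10))
E
```

```text
293 [-0.00089537 -0.00535409  0.01992992] tilt 0.31102383336169237 [0.55381596 0.05791689 0.01995228]
knobtop 52 [0.5514 0.0542 0.0584] [0.02132393 0.02186521 0.00965669]
[0.55015579 0.05945326 0.03861293]
((0.5522477626800537, 0.052317168563604355), 0.045858800411224365)
t 5.62 tcp [0.5884 0.0392 0.1491] F [-0.08 -0.61  0.15] 
 [[-0.943  0.333 -0.001]
 [ 0.333  0.943 -0.   ]
 [ 0.001 -0.001 -1.   ]]
(0.551, 0.053, 0.1) slide [0.0531 0.0008 0.0655]
```

View pics/s4.png

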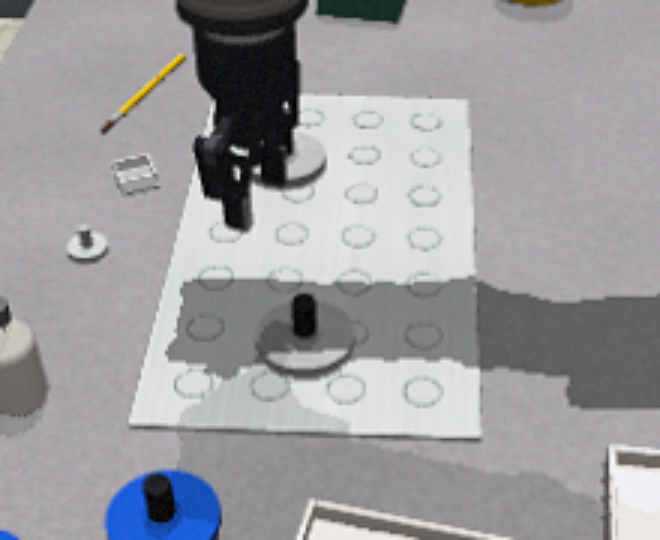

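The side view shows the weight level again (fit 0.3°, knob at (303,315)) and in the same place. Next I'll grasp the knob.

Request:
jog_arm(
  delta_rot=[
    [0,0,0],
    [0,0,0],
    [0,0,0],
    [0,0,0],
    [0,0,0],
    [0,0,0],
    [0,0,0],
  ],
  slide=[
    [0.053,0.001,0.02],
    [0.053,0.001,0.04],
    [0.053,0.001,0.09],
    [0.053,0.001,0.14],
    [0.053,0.001,0.162],
    [0.053,0.001,0.162],
    [0.053,0.001,0.162],
  ],
  grip=[70,70,70,70,70,70,70],
)

```text
t: 6.5
tcp_pos: [0.5525, 0.0531, 0.0292]
eef_rot: [0.532, 3.095, 0.001]
ft_force: [-0.3, 0.3, -0.0]
opening: 0.0596
```

```bash
python3 - <<'E'
from h import *
sl((.5512,.0525,.027))
for n,s in (("side",np.s_[150:230,170:270]),):
    a=env.read_camera(n); cv2.imwrite(f"pics/{n}5.png",cv2.resize(a["frame"][s],None,fx=6,fy=6))
E
```

```text
t 6.5 tcp [0.5525 0.0531 0.0292] F [-0.3   0.28 -0.02] 
 [[-0.943  0.334  0.001]
 [ 0.334  0.943  0.   ]
 [-0.001  0.    -1.   ]]
(0.5512, 0.0525, 0.027) slide [ 0.0014 -0.0014  0.003 ]
```

View pics/side5.png

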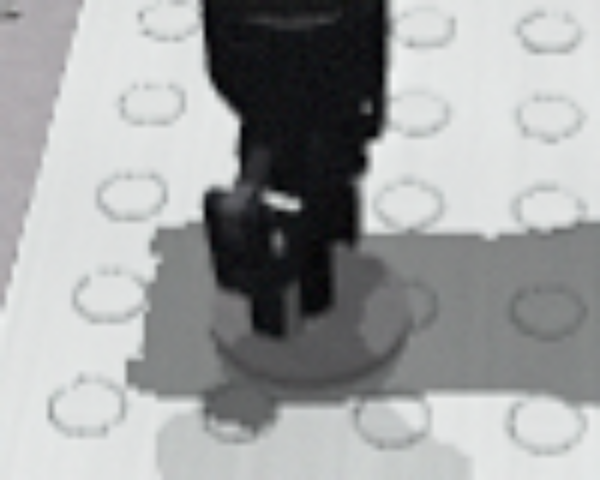

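The near finger is at about (270,310), on the camera side of the knob at (310,275), so the jaws straddle it. Closing.

Request:
jog_arm(
  delta_rot=[
    [0,0,0],
    [0,0,0],
    [0,0,0],
    [0,0,0],
    [0,0,0],
    [0,0,0],
    [0,0,0],
    [0,0,0],
  ],
  slide=[
    [0.001,-0.001,0.001],
    [0.001,-0.001,0.001],
    [0.001,-0.001,0.001],
    [0.001,-0.001,0.001],
    [0.001,-0.001,0.001],
    [0.001,-0.001,0.001],
    [0.001,-0.001,0.001],
    [0.001,-0.001,0.001],
  ],
  grip=[50,35,25,15,10,10,10,10],
  newtons=50,
)

```text
t: 7.55
tcp_pos: [0.551, 0.0526, 0.0279]
eef_rot: [0.532, 3.096, 0.0]
ft_force: [-2.4, -0.8, 7.1]
opening: 0.0208
```

Request:
jog_arm(
  delta_rot=[
    [0,0,0],
    [0,0,0],
    [0,0,0],
    [0,0,0],
    [0,0,0],
    [0,0,0],
    [0,0,0],
  ],
  slide=[
    [0,0,-0.01],
    [0,0,-0.03],
    [0,0,-0.06],
    [0,0,-0.1],
    [0,0,-0.13],
    [0,0,-0.15],
    [0,0,-0.15],
  ],
  grip=[10,10,10,10,10,10,10],
)

```text
t: 8.43
tcp_pos: [0.5513, 0.0529, 0.1412]
eef_rot: [0.531, 3.095, 0.002]
ft_force: [-0.1, -0.8, -3.9]
opening: 0.0203
```

```bash
python3 - <<'E'
from h import *
sl((.465,.339,.139),(.465,.339,.03))
a=env.read_camera("side"); cv2.imwrite(f"pics/side6.png",cv2.resize(a["frame"][90:330,120:340],None,fx=2.5,fy=2.5))
E
```

```text
t 8.43 tcp [0.5513 0.0529 0.1412] F [-0.09 -0.8  -3.9 ] 
 [[-0.943  0.333  0.002]
 [ 0.333  0.943  0.001]
 [-0.001  0.001 -1.   ]]
(0.465, 0.339, 0.139) slide [0.2356 0.3212 0.0029]
(0.465, 0.339, 0.03) slide [0.2359 0.321  0.1483]
```

View pics/side6.png

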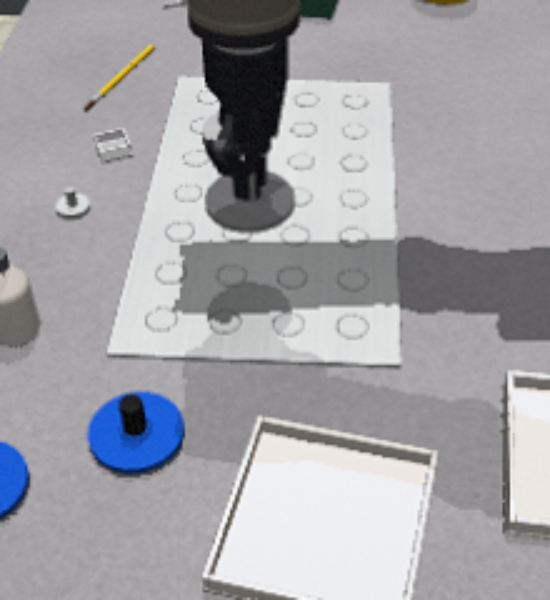

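The weight hangs level in the gripper at about (250,200), and the measured load fits 0.3–0.4 kg. I'll carry it over the tray.

Request:
jog_arm(
  delta_rot=[
    [0,0,0],
    [0,0,0],
    [0,0,0],
    [0,0,0],
    [0,0,0],
    [0,0,0],
    [0,0,0],
    [0,0,0],
    [0,0,0],
    [0,0,0],
    [0,0,0],
    [0,0,0],
    [0,0,0],
    [0,0,0],
    [0,0,0],
  ],
  slide=[
    [0.009,0.013,0],
    [0.027,0.037,0],
    [0.05,0.068,0],
    [0.075,0.102,0],
    [0.1,0.136,0],
    [0.125,0.17,0],
    [0.15,0.204,0],
    [0.175,0.238,0],
    [0.2,0.272,0],
    [0.218,0.297,0],
    [0.23,0.313,0],
    [0.235,0.32,0],
    [0.236,0.321,0],
    [0.236,0.321,0],
    [0.236,0.321,0],
  ],
  grip=[10,10,10,10,10,10,10,10,10,10,10,10,10,10,10],
)

```text
t: 10.35
tcp_pos: [0.4645, 0.3381, 0.1401]
eef_rot: [0.533, 3.096, -0.0]
ft_force: [0.2, -0.9, -2.7]
opening: 0.0208
```

Request:
jog_arm(
  delta_rot=[
    [0,0,0],
    [0,0,0],
    [0,0,0],
    [0,0,0],
    [0,0,0],
    [0,0,0],
  ],
  slide=[
    [0,0,0.03],
    [0,0,0.07],
    [0,0,0.105],
    [0,0,0.12],
    [0,0,0.125],
    [0,0,0.125],
  ],
  grip=[10,10,10,10,10,10],
)

```text
t: 11.1
tcp_pos: [0.4646, 0.3389, 0.0469]
eef_rot: [0.532, 3.096, 0.001]
ft_force: [-1.0, -0.2, -2.8]
opening: 0.0207
```

```bash
python3 - <<'E'
from h import *
sl((.465,.339,.027))
a=env.read_camera("side"); cv2.imwrite(f"pics/side7.png",cv2.resize(a["frame"][170:384,150:350],None,fx=2.5,fy=2.5))
E
```

```text
t 11.1 tcp [0.4646 0.3389 0.0469] F [-0.99 -0.17 -2.76] 
 [[-0.943  0.334  0.001]
 [ 0.334  0.943  0.   ]
 [-0.     0.001 -1.   ]]
(0.465, 0.339, 0.027) slide [-0.0005  0.0003  0.0265]
```

View pics/side7.png

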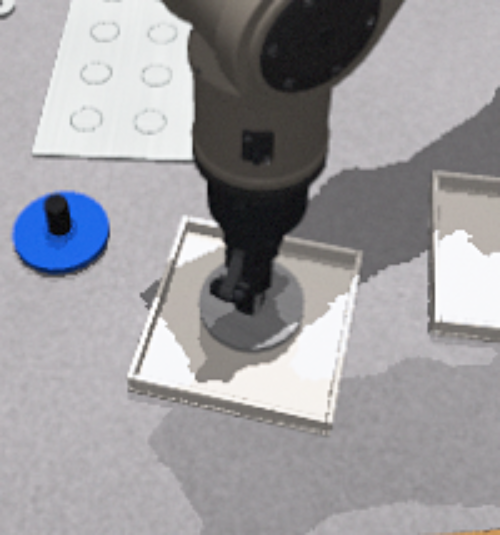

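The weight is centred over the tray at about (250,305), roughly 20 mm above the floor. I'll lower it slowly.

Request:
jog_arm(
  delta_rot=[
    [0,0,0],
    [0,0,0],
    [0,0,0],
    [0,0,0],
    [0,0,0],
    [0,0,0],
    [0,0,0],
  ],
  slide=[
    [0,0,0.008],
    [0,0,0.014],
    [0,0,0.018],
    [0,0,0.021],
    [0,0,0.0235],
    [0,0,0.025],
    [0,0,0.025],
  ],
  grip=[10,10,10,10,10,10,10],
)

```text
t: 12.02
tcp_pos: [0.4642, 0.3388, 0.0275]
eef_rot: [-0.531, -3.096, 0.0]
ft_force: [0.4, -0.2, -2.9]
opening: 0.0205
```

Request:
jog_arm(
  delta_rot=[
    [0,0,0],
    [0,0,0],
    [0,0,0],
    [0,0,0],
  ],
  slide=[
    [0,0,0.0007],
    [0,0,0.0014],
    [0,0,0.002],
    [0,0,0.002],
  ],
  grip=[10,10,10,10],
)

```text
t: 12.52
tcp_pos: [0.4644, 0.3388, 0.0269]
eef_rot: [0.532, 3.096, 0.001]
ft_force: [-4.3, -3.1, 14.1]
opening: 0.0207
```

Contact is firm. I'll ease off slightly, then open slowly.

Request:
jog_arm(
  delta_rot=[
    [0,0,0],
    [0,0,0],
    [0,0,0],
    [0,0,0],
    [0,0,0],
    [0,0,0],
    [0,0,0],
    [0,0,0],
  ],
  slide=[
    [0,0,-0.001],
    [0,0,-0.001],
    [0,0,-0.001],
    [0,0,-0.001],
    [0,0,-0.001],
    [0,0,-0.001],
    [0,0,-0.001],
    [0,0,-0.001],
  ],
  grip=[20,25,28,32,38,45,55,60],
  newtons=20,
)

```text
t: 13.52
tcp_pos: [0.4642, 0.3388, 0.0268]
eef_rot: [-0.531, -3.096, 0.0]
ft_force: [-0.2, 0.1, 0.5]
opening: 0.0515
```

```bash
python3 - <<'E'
from h import *
sl((.465,.339,.2))
a=env.read_camera("side"); cv2.imwrite(f"pics/side8.png",cv2.resize(a["frame"][170:384,150:350],None,fx=2.5,fy=2.5))
E
```

```text
t 13.53 tcp [0.4642 0.3388 0.0268] F [-0.23  0.12  0.53] 
 [[-0.943  0.333 -0.   ]
 [ 0.333  0.943 -0.   ]
 [ 0.    -0.    -1.   ]]
(0.465, 0.339, 0.2) slide [-0.0009  0.0007 -0.231 ]
```

View pics/side8.png

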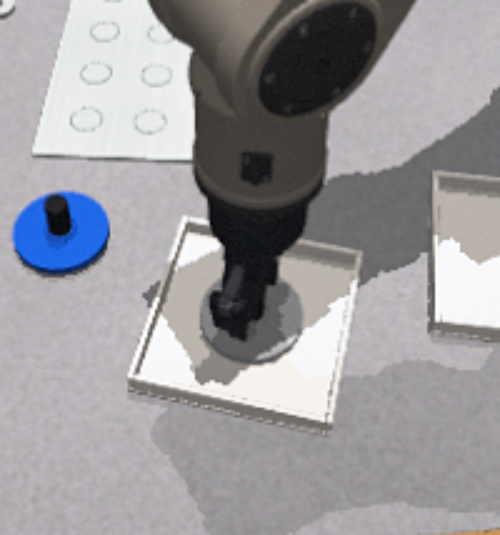

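The fingers are open, clear of the knob, and the force is near zero. I'll retract straight up, then check both views.

Request:
jog_arm(
  delta_rot=[
    [0,0,0],
    [0,0,0],
    [0,0,0],
    [0,0,0],
    [0,0,0],
    [0,0,0],
    [0,0,0],
    [0,0,0],
    [0,0,0],
    [0,0,0],
    [0,0,0],
    [0,0,0],
    [0,0,0],
    [0,0,0],
  ],
  slide=[
    [0,0,-0.015],
    [0,0,-0.05],
    [0,0,-0.1],
    [0,0,-0.16],
    [0,0,-0.2],
    [0,0,-0.23],
    [0,0.06,-0.25],
    [0,0.13,-0.25],
    [0,0.2,-0.25],
    [0,0.27,-0.25],
    [0,0.32,-0.25],
    [0,0.34,-0.25],
    [0,0.34,-0.25],
    [0,0.34,-0.25],
  ],
  grip=[60,60,60,60,60,60,60,60,60,60,60,60,60,60],
)

```text
t: 15.32
tcp_pos: [0.5493, 0.5783, 0.2148]
eef_rot: [0.532, 3.096, -0.0]
ft_force: [0.1, 0.0, -0.2]
opening: 0.051
```

```bash
python3 - <<'E'
from h import *
sl()
for n in("top","side"):
    c=env.read_camera(n); P=cloud(c); f=c["frame"]; cv2.imwrite(f"pics/{n}9.png",f)
    ok=c["range_z"]>0
    for x,y,zf in((.464,.339,.005),(.5965,-.2205,.006)):
        g=ok&(np.hypot(P[...,0]-x,P[...,1]-y)<.055)
        k=g&(P[...,2]>zf+.046)&(P[...,2]<zf+.07)
        d=g&(P[...,2]>zf+.009)&(P[...,2]<zf+.019)&(np.hypot(P[...,0]-x,P[...,1]-y)<.05)
        q=P[d]
        if len(q)<30: print(n,"hidden",len(q)); continue
        for _ in range(3):
            A=np.c_[q[:,:2],np.ones(len(q))]; s=np.linalg.lstsq(A,q[:,2],rcond=None)[0]; r=abs(A@s-q[:,2]); q=q[r<max(.001,2.5*np.median(r))]
        print(n,"knob",k.sum(),P[k].mean(0).round(4) if k.sum() else None,"disc",cv2.minEnclosingCircle(q[:,:2].astype(np.float32)),"z",np.median(q[:,2]).round(4),"tilt",np.degrees(np.arctan(np.hypot(*s[:2]))).round(2))
E
```

```text
t 15.32 tcp [0.5493 0.5783 0.2148] F [ 0.08  0.02 -0.16] 
 [[-0.943  0.334  0.   ]
 [ 0.334  0.943 -0.   ]
 [-0.    -0.    -1.   ]]
top knob 58 [0.4638 0.3374 0.0582] disc ((0.4640136957168579, 0.3380478620529175), 0.04496804624795914) z 0.0189 tilt 0.27
top knob 63 [ 0.5955 -0.22    0.0589] disc ((0.5964056849479675, -0.22128038108348846), 0.04590097814798355) z 0.0197 tilt 0.21
side knob 87 [0.4652 0.3393 0.0584] disc ((0.4645945429801941, 0.33755558729171753), 0.046551838517189026) z 0.0193 tilt 0.76
side hidden 0
```

View pics/top9.png

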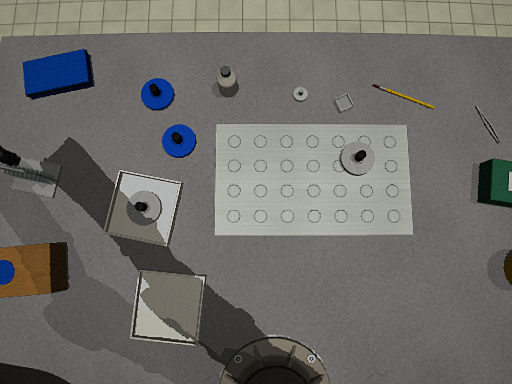

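View pics/side9.png

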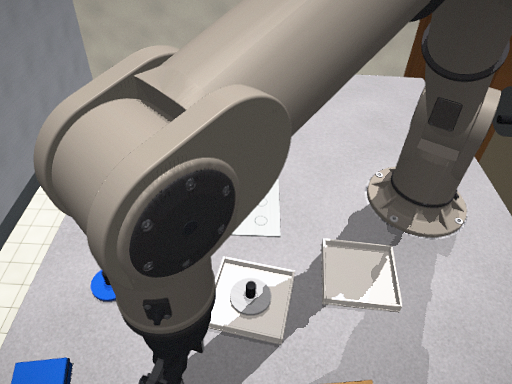

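The top view shows the bad weight upright at about (145,207) in the leftmost tray, and the other weight still at (358,158). The robot is touching nothing, so I'm handing in.

```bash
python3 -c "
from plant import env
print(env.finish_job(), env.observe()['t'])"
```

```text
the job is handed in; nothing more can be done
the job is handed in; nothing more can be done
```

The bad weight is in the white reject tray and the job is handed in, after about 15.5 s of robot time.

- **Finding it:** I pressed the rim of the left-hand weight, at about (0.551, 0.052). It rocked over by about 9.5°, and the force then rose to about 21 N as its edge met the shelf. After I let go, it settled level (0.3° in the fit) in the same place.
- **Placing it:** I picked it up by the knob, lowered it until it touched the floor of the left-most white tray, and then released it.
- **Last checks:** It stands at about (0.464, 0.338), with the tray centre at about (0.465, 0.339). Its top is at the expected height, and the fits give a tilt of 0.3° from the top camera and 0.8° from the side. The other weight is where it was, within about 1 mm.

I did not press the other weight, because the first one pressed was clearly the bad one. In the last side picture the arm hid that weight, so only the top camera confirms its position. Partway through the press the tool felt about 5 N sideways. I did not work out the cause, but the weight had not shifted.

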